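# Clamp the filter cell with the ratchet press

## Robot

A 7-joint arm with a two-finger parallel gripper is mounted at the origin on the work surface. World frame = base frame: x ahead of the robot, y to its left, z up, the work surface at z = 0. Lengths are in m, angles in rad, forces in N, time in s.
With the tool pointing down it reaches from about 0.35 to 0.9 m from the base axis. Payload 19.9 kg.
Tool frame: the origin (TCP) lies at the very end of the fingers, on their centre line; the grasp point (between the pads) lies bot.tcp_to_grasp behind it (bot.tcp_to_grasp is the distance from the TCP to the grasp point, in m); z points along the fingers, y is the direction in which the jaws open and shut (so a half turn about z gives the same grasp; the last joint's range is limited). The gripper opens to 94 mm and grips with 3 to 60 N. Pads are 16 mm wide; open, the fingers measure 119 mm over their backs; the gripper's body (75 mm by 177 mm) begins 78 mm behind the grasp point.
Start: joints at [1.093, 0.417, -0.01, 1.614, 0.005, 1.111, -0.053], TCP at [0.264, -0.566, 0.205] pointing down, gripper open.
Joint ranges: [-2.81, 2.81], [-0.39, 2.02], [-1.27, 1.25], [0.06, 2.57], [-1.19, 4.33], [0.19, 2], [-2.82, 2.82]. Speed limits (rad/s): [1.89, 1.89, 2.39, 2.39, 3.01, 3.01, 3.01].

## Interface

Orientations are given as a unit quaternion [w, x, y, z].
In Python, from cell import observe, eyes, bot, nets gives the robot as it stands.
- The arm moves only by the tool drive_tool, never from a script. Its arguments are lists of equal length, an entry for each row: "hand": the finger opening in mm, from 0 to 94; "slide": the shift along the tool's x, y, z in mm, a list of three; "roll": the turn about the tool's z in degrees. In form: {"hand": [hand, ...], "slide": [[x, y, z], ...], "roll": [roll, ...]}. A call has 1 to 20 rows; each row is the pose to reach, as a shift and turn from the pose measured when the call began, along the tool's axes at that moment; what a row does not reach only later rows make up. A row lasts 1/8 s, in which the tool goes at most 62.5 mm and 10.7 degrees, less where a joint would pass 70% of its speed; a pose out of reach is approached as far as the arm can. A call with a gripper value outside its range is refused whole. The fingers move at their own pace and stop on an object; "grip_force" is the grip in N (left out, the last holds). Time passes only in rows, so rows that repeat a pose let the fingers close. It gives the time, the measured TCP pose, the force and the opening at its end, in the units of the state.
- observe(): the state, without advancing time (a new reading comes with each control period).
- eyes.capture(name): name is "scene" or "top" or "wrist"; returns the picture (400x640x3 uint8, red, green, blue); there is no depth.
- eyes.camera_info(name): a dict with "fov_y" (degrees; the focal length in pixels is half the picture's height over the tangent of half this angle, whatever the lens; pixels are square), "cx", "cy" (the principal point, pixels), "distortion" ([k1, k2, p1, p2, k3] as OpenCV has them; the pictures are not rectified), "cam_to_world" (4x4, takes a point from camera to world coordinates). Camera axes: x right, y down, z forward; pixel columns grow to the right and rows downward; lengths in m; the calibration is good to about 2 mm. A picture is of the moment at which its call begins: read the wrist's pose just before it. camera_info takes no time and is no camera call; for the wrist camera it gives the pose at the moment of the call.
- bot.hand_in(): hands the job in, once; it reports no verdict.
Trained networks look in the newest picture that a camera, given by its name, has taken for a name from the list of things; names that differ only in an ending like _2 or _b are one class to them, and where a whole thing is asked for, a point or a joint stands for the part that bears it (a point fixed in the world has none). Each returns a list of dicts, best first, with "conf" (0 to 1); they miss things now and then, are a little off and sometimes report something else, mostly with a low value. They report only what shows in the picture. A call takes as long as a camera call.
- nets.masks_of(camera, name): "mask" (400x640 bool, what is visible of it) and "pixel" ([column, row] in pixels, amid what is visible of it).
The state is a dict: "t": time; "joint_positions": joint angles; "joint_vel": joint speeds; "joint_torque": joint torques, N m; "eef_pos": TCP position; "tool_rot": TCP orientation; "contact_force": force on the tool from outside, world axes, zero at the start; "moment": the same for the moment, N m; "gripper_width": finger opening in m.
Only numpy, scipy, OpenCV 4.12 (cv2) and the standard library are available. Lean on these libraries where they do the work, as an engineer would, in place of code of your own. Each camera call takes 0.05 s, during which the arm holds its last target.

## Task

The ratchet handle of the small bench press is set to loosen: flip the little reversing lever on its head over to the tightening side, then work the handle clockwise (seen from above), swinging it back for a fresh stroke whenever it comes to the end of its swing, until the ram is firmly clamped on the filter cell. You feel that as a handle that turns about a third stiffer than before: stop there, so that the cell is not crushed, and let go. Do not force the little lever, and leave the beaker, the bottle and the dish where they are.

Things in the scene. Friction and masses are not known exactly. Their poses are not given: they have to be found in the camera images.
- press: Bench screw press, fixed: grey base plate 170 x 200 x 16 mm, two steel columns (its y = +-76 mm), a grey bridge 62 x 196 mm with its top 143 mm up, the ratchet handle above. Origin: centre of the base plate's underside, straight below the vertical axis of handle and screw. z is up; in mid swing the handle points along the press's own -x.
- handle (a joint): Angle of the ratchet handle about the vertical axis, rad: 0 when it points along the press's own -x, growing clockwise seen from above (tightening). Hard stops at -0.62 and +0.62. Swinging it free takes 0.4 to 0.8 N m (3 to 5 N at the grip). After each reversal it has up to 0.35 rad of free play before the ratchet catches.
- head (a point): Top of the round steel ratchet head (68 mm across) on the turning axis, 176 mm above the bench. Driving the screw takes a steady 1.8 to 1.9 N m (about 12.5 N at the grip). When the ram meets the packing, this rises by 0.4 N m per 100 N of clamping, each within about 0.1 rad. Proper clamping is 60 to 300 N: aim at 180 N, about 5 N more at the grip. The screw stays by its own friction.
- grip (a point): Centre of the handle's black rubber grip: 78 mm long, 24 mm wide, 24 mm tall (152 to 176 mm above the bench), level, pointing away from the turning axis; this point is 146 mm from the axis and 164 mm above the bench. A bar 16 mm wide joins it to the head.
- pawl (a joint): Angle of the small reversing lever on the ratchet head, rad, growing clockwise seen from above: -0.40 to -0.22 set to loosen (as it starts), +0.22 to +0.40 set to tighten; stops at both ends. Its pivot is on the handle 40 mm from the turning axis and it points to the grip. A spring snaps it over past the middle: about 4 N at the tab to start it, falling to nothing in the middle.
- tab (a point): Centre of the upright tab at the lever's end: dark steel, 10 mm thick across, 14 mm along the handle, 24 mm tall (182 to 206 mm above the bench), 31 mm from the lever's pivot; below it only the flat lever arm. Set to loosen it leans to the anticlockwise side of the handle; push it across to the clockwise side, with no more than 25 N.
- ram: Steel ram, 38 mm in diameter, on the screw under the bridge; it goes down into the cell as the screw is tightened, 4 mm per rad. Origin: centre of its lower face, which starts 50 mm above the bench. The height of the packing in the cell is not known and cannot be seen: the ram meets it after 2 to 4.5 mm.
- cell: Aluminium filter cell, a cup of 64 mm outer and 46 mm inner diameter and 52 mm tall, fixed on the base plate under the ram. Origin: centre of its underside, 16 mm above the bench.
- beaker: Bystander: empty glass beaker, 72 mm across, 95 mm tall. Origin: centre of its underside.
- bottle: Bystander: brown glass bottle, 64 mm across, 150 mm tall. Origin: centre of its underside.
- dish: Bystander: closed glass dish, 94 mm across, 17 mm tall. Origin: centre of its underside.

How it is judged:
By the outcome, as a careful person would: the job done as asked, in the order asked, and still so for the second after the job is handed in, with the robot touching nothing.
It also fails if it takes over 72 s, if anything falls off the work surface, if the arm or the gripper's body presses on something with over 40 N, if the wrist force passes 120 N, or if a joint passes its speed limit or range.

## Working session

There is one attempt and no reset: what is moved stays moved. The work goes in short steps, Python scripts to look and compute and a tool call to move; the robot and the scene stay as the last step left them, time stands still between calls to the robot, and variables do not carry over. Pictures are saved under pics/ and viewed, and the job is handed in when it is done.

Besides the shell and the picture viewer there is one more tool, called as name([rows], argument=value, ...), one row to a line, values as JSON. drive_tool: Moves the arm, as the interface text tells. Its arguments: {"type":"object","properties":{"hand":{"type":"array"},"slide":{"type":"array"},"roll":{"type":"array"},"grip_force":{"type":"number"}},"required":["hand","slide","roll"]}

```bash
mkdir -p pics; ls
python3 - <<'E'
from cell import observe, eyes, bot, nets
import cv2,numpy as np
s=observe()
for k,v in s.items(): print(k,np.round(v,4))
print(bot.tcp_to_grasp)
for n in ("scene","top","wrist"):
    im=eyes.capture(n); cv2.imwrite(f"pics/{n}0.png",im[:,:,::-1])
    ci=eyes.camera_info(n); print(n,ci)
E
```

```text
pics
t 0.0
joint_positions [ 1.0925  0.418  -0.0103  1.6142  0.0047  1.1107 -0.053 ]
joint_vel [ 0.0012 -0.0007 -0.0011 -0.0004 -0.0003 -0.0007  0.0011]
joint_torque [ 5.00000e-04 -8.51239e+01  6.38900e-01 -4.25999e+01 -4.90000e-02
  1.86000e-02  1.00000e-04]
eef_pos [ 0.2642 -0.566   0.2048]
tool_rot [-6.000e-04  9.762e-01  2.167e-01 -2.000e-04]
contact_force [-0.3725 -0.037  -0.2269]
moment [0.0026 0.015  0.0036]
gripper_width 0.0937
0.0188
scene {'fov_y': 50.85362666264827, 'cx': 319.566843268716, 'cy': 201.2631649407484, 'distortion': array([-0.0768895,  0.       ,  0.       ,  0.       ,  0.       ]), 'cam_to_world': array([[-0.47213839,  0.65581712, -0.58905793,  1.21863529],
       [ 0.88147466,  0.3583327 , -0.30757129,  0.35739336],
       [ 0.0093682 , -0.66445585, -0.7472688 ,  1.02200897],
       [ 0.        ,  0.        ,  0.        ,  1.        ]])}
top {'fov_y': 44.43407938126012, 'cx': 319.12236540102975, 'cy': 199.4997784879736, 'distortion': array([0.02839411, 0.        , 0.        , 0.        , 0.        ]), 'cam_to_world': array([[ 2.47266273e-03, -9.73336734e-01,  2.29367581e-01,
         2.82194444e-01],
       [-9.99983794e-01, -1.23049336e-03,  5.55849377e-03,
        -1.18556771e-02],
       [-5.12805089e-03, -2.29377608e-01, -9.73324004e-01,
         1.28003152e+00],
       [ 0.00000000e+00,  0.00000000e+00,  0.00000000e+00,
         1.00000000e+00]])}
wrist {'fov_y': 70.28665153590038, 'cx': 313.64642470717126, 'cy': 203.40162289374013, 'distortion': array([0.0054852, 0.       , 0.       , 0.       , 0.       ]), 'cam_to_world': array([[ 4.22639259e-01, -8.69923123e-01, -2.54184612e-01,
         3.39949669e-01],
       [-9.06297811e-01, -4.05855416e-01, -1.17922262e-01,
        -5.31797389e-01],
       [-5.78899183e-04,  2.80205535e-01, -9.59939854e-01,
         3.85337411e-01],
       [ 0.00000000e+00,  0.00000000e+00,  0.00000000e+00,
         1.00000000e+00]])}
```

View pics/scene0.png

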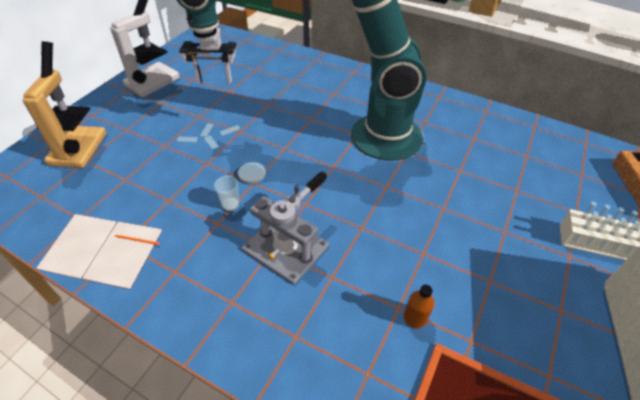

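View pics/top0.png

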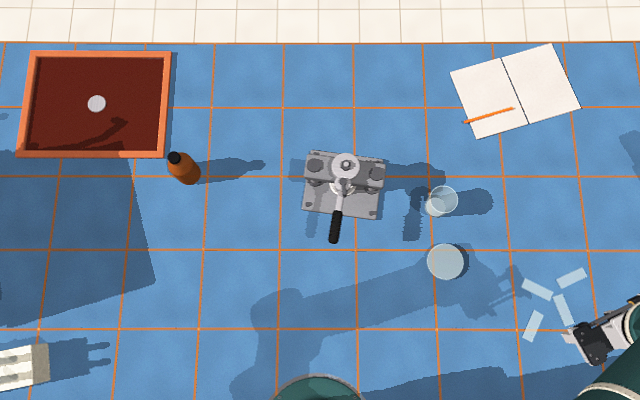

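```bash
cat > h.py <<'E'
from cell import observe, eyes, bot, nets
import cv2,numpy as np
from scipy.spatial.transform import Rotation as R
def ray(cam,px,ci=None):
    ci=ci or eyes.camera_info(cam); f=200/np.tan(np.radians(ci['fov_y']/2))
    K=np.array([[f,0,ci['cx']],[0,f,ci['cy']],[0,0,1]])
    u=cv2.undistortPoints(np.array([[px]],float),K,np.array(ci['distortion']))[0,0]
    T=ci['cam_to_world']; return T[:3,3],T[:3,:3]@np.array([u[0],u[1],1])
def atz(cam,px,z,ci=None):
    o,d=ray(cam,px,ci); return o+d*(z-o[2])/d[2]
def proj(cam,p,ci=None):
    ci=ci or eyes.camera_info(cam); f=200/np.tan(np.radians(ci['fov_y']/2))
    K=np.array([[f,0,ci['cx']],[0,f,ci['cy']],[0,0,1]])
    T=np.linalg.inv(ci['cam_to_world'])
    return cv2.projectPoints(np.atleast_2d(p).astype(float),cv2.Rodrigues(T[:3,:3])[0],T[:3,3],K,np.array(ci['distortion']))[0][:,0]
def tri(obs):
    A=np.zeros((3,3));b=np.zeros(3)
    for cam,px in obs:
        o,d=ray(cam,px);d=d/np.linalg.norm(d);M=np.eye(3)-np.outer(d,d);A+=M;b+=M@o
    return np.linalg.solve(A,b)
def toolR():
    q=observe()['tool_rot'];return R.from_quat([q[1],q[2],q[3],q[0]]).as_matrix()
E
python3 - <<'E'
from h import *
for c in ("scene","top"):
    for n in ("press","handle","head","grip","pawl","tab","beaker","bottle","dish"):
        for r in nets.masks_of(c,n)[:2]:
            m=r['mask'];ys,xs=np.nonzero(m);print(c,n,round(r['conf'],2),np.round(r['pixel']),xs.min(),xs.max(),ys.min(),ys.max(),m.sum(),np.round([xs.mean(),ys.mean()],1))
print(observe()['t'])
E
```

```text
scene press 0.77 [288. 237.] 242 327 172 284 4853 [285.7 235.1]
scene press 0.74 [228. 191.] 216 238 176 210 639 [227.6 192.6]
scene handle 0.76 [292. 203.] 270 326 172 225 960 [294.3 200.8]
scene head 0.76 [294. 202.] 270 326 172 224 998 [294.8 200.5]
scene grip 0.8 [295. 202.] 269 326 172 224 1001 [294.7 200.2]
scene grip 0.56 [226. 194.] 216 238 176 210 625 [227.2 192.9]
scene pawl 0.52 [291. 202.] 270 325 172 223 832 [294.2 200.5]
scene tab 0.47 [296. 193.] 289 298 185 202 79 [294.1 193.6]
scene beaker 0.76 [226. 195.] 215 238 176 211 694 [227.1 192.9]
scene bottle 0.9 [418. 305.] 402 435 284 328 1071 [418.9 306.7]
scene dish 0.57 [250. 171.] 238 264 162 183 478 [251.2 172.9]
top press 0.87 [342. 182.] 303 385 150 243 4965 [342.6 186.4]
top handle 0.68 [338. 185.] 328 359 153 244 1316 [341.4 190.9]
top handle 0.4 [344. 184.] 340 347 178 196 97 [343.6 185.9]
top head 0.81 [338. 183.] 328 359 153 243 1173 [341.5 190.1]
top grip 0.77 [341. 184.] 329 359 152 243 1304 [341.7 189.4]
top pawl 0.58 [344. 184.] 341 346 179 195 60 [343.6 186. ]
top tab 0.42 [345. 187.] 341 346 179 195 73 [343.7 186.1]
top tab 0.27 [341. 183.] 328 360 153 243 1287 [341.8 189.9]
top beaker 0.65 [343. 183.] 302 386 149 243 5031 [342.8 186.4]
top bottle 0.8 [186. 166.] 167 200 152 184 789 [182.9 167.5]
top bottle 0.7 [444. 200.] 425 457 185 217 821 [441.1 201.3]
top dish 0.78 [446. 261.] 427 463 242 279 1085 [444.8 260.8]
1.05
```

Run:
```python
import cv2
a=cv2.imread('pics/top0.png')[140:255,290:400];cv2.imwrite('pics/topz.png',cv2.resize(a,None,fx=5,fy=5,interpolation=cv2.INTER_CUBIC))
a=cv2.imread('pics/scene0.png')[165:285,235:335];cv2.imwrite('pics/scz.png',cv2.resize(a,None,fx=5,fy=5,interpolation=cv2.INTER_CUBIC))
```

```text
(no output)
```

View pics/topz.png

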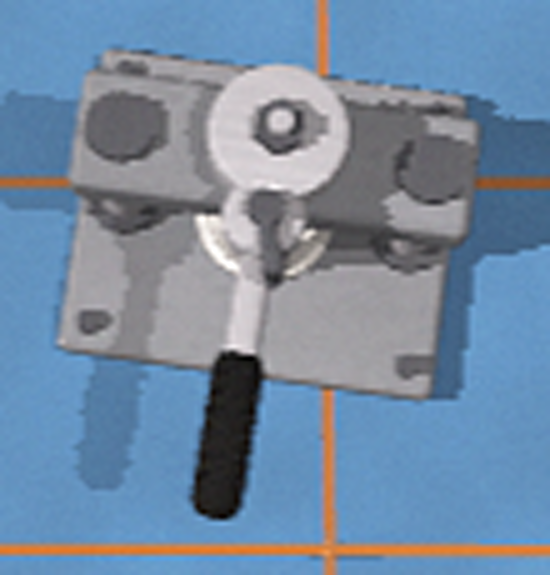

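View pics/scz.png

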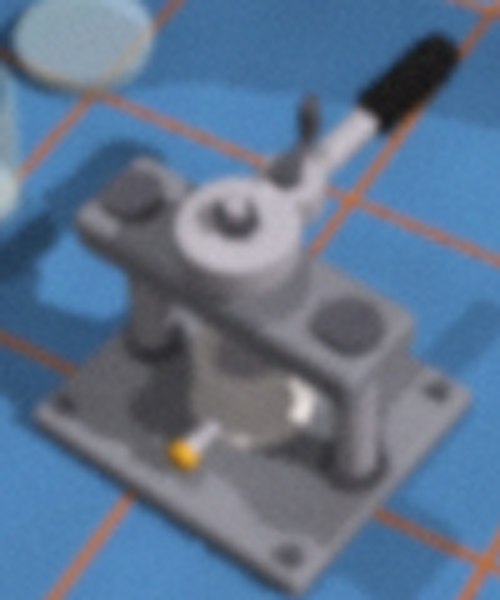

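```bash
cat >> h.py <<'E'
def tz(x,y): return (290+(x-2)/5,140+(y-2)/5)
def sz(x,y): return (235+(x-2)/5,165+(y-2)/5)
E
python3 - <<'E'
from h import *
np.set_printoptions(precision=4,suppress=True)
H=atz('top',tz(280,130),.176);G=atz('top',tz(228,436),.170);print('head',H,'scene',atz('scene',sz(237,228),.176))
n=atz('top',tz(240,352),.170);f=atz('top',tz(217,518),.166);print('grip',G,n,f,np.linalg.norm((G-H)[:2]))
d=f-n;print('handle dir deg',np.degrees(np.arctan2(d[1],d[0])),np.degrees(np.arctan2(*(G-H)[[1,0]])),np.degrees(np.arctan2(*(f-H)[[1,0]])))
# base plate corners z=.016
c=[tz(58,348),tz(430,397)];P=[atz('top',p,.016) for p in c];print(P,np.linalg.norm(P[0]-P[1]))
e=P[1]-P[0];print('base y axis(-) dir',np.degrees(np.arctan2(e[1],e[0])))
# bridge front edge top z .143
P=[atz('top',p,.143) for p in (tz(72,187),tz(468,240))];e=P[1]-P[0];print(np.linalg.norm(e),np.degrees(np.arctan2(e[1],e[0])))
print('tab',atz('top',tz(271,262),.206),tri([('top',tz(271,265)),('scene',sz(309,118))]))
print(tri([('top',tz(280,130)),('scene',sz(237,225))]))
for n,p,z in (('beaker',(441,201),.05),('dish',(445,261),.017),('bottle',(183,167),.08)): print(n,atz('top',p,z))
E
```

```text
head [ 0.6244 -0.0677  0.176 ] scene [ 0.6271 -0.063   0.176 ]
grip [ 0.4794 -0.0426  0.17  ] [ 0.5188 -0.0484  0.17  ] [ 0.442  -0.0375  0.166 ] 0.14719690741968713
handle dir deg 171.9380024843529 170.20458221303434 170.61013243196547
[array([0.5537, 0.0426, 0.016 ]), array([ 0.5277, -0.153 ,  0.016 ])] 0.19735320957185684
base y axis(-) dir -97.57829503222169
0.19190720490655988 -97.85151593862388
tab [ 0.5528 -0.0615  0.206 ] [ 0.5542 -0.0615  0.1937]
[ 0.6244 -0.0665  0.174 ]
beaker [ 0.5685 -0.3182  0.05  ]
dish [ 0.4182 -0.3279  0.017 ]
bottle [0.6499 0.3431 0.08  ]
```

drive_tool([
  [20, -12, -55],
  [60, -40, -55],
  [100, -67, -55],
  [140, -93, -55],
  [180, -120, -55],
  [220, -146, -55],
  [260, -173, -55],
  [300, -200, -55],
  [340, -226, -55],
  [380, -252, -55],
  [420, -279, -55],
  [453, -300, -55],
  [453, -300, -55],
  [453, -300, -55],
  [453, -300, -55],
  [453, -300, -55],
], hand=[40, 0, 0, 0, 0, 0, 0, 0, 0, 0, 0, 0, 0, 0, 0, 0], roll=[3, 6, 9, 12, 15, 18, 21, 24, 27, 30, 33, 34.6, 34.6, 34.6, 34.6, 34.6])

```text
t: 3.05
eef_pos: [0.5477, -0.1037, 0.2605]
tool_rot: [0.0, 0.996, -0.084, 0.0]
contact_force: [0.5, -0.4, 0.5]
gripper_width: 0.0007
```

Run:
```python
from h import *
np.set_printoptions(precision=4,suppress=True)
s=observe();print(s['t'],s['eef_pos'],s['joint_positions'],s['contact_force']);print(toolR())
cv2.imwrite('pics/w1.png',eyes.capture('wrist')[:,:,::-1])
for n in ("head","grip","pawl","tab"):
    for r in nets.masks_of('wrist',n)[:2]:
        m=r['mask'];ys,xs=np.nonzero(m);print(n,round(r['conf'],2),np.round(r['pixel']),xs.min(),xs.max(),ys.min(),ys.max(),m.sum(),np.round([xs.mean(),ys.mean()],1))
print(proj('wrist',s['eef_pos']))
```

```text
3.05 [ 0.5477 -0.1037  0.2605] [ 0.3439  0.2586 -0.255   1.7119  0.07    1.1799 -1.6688] [ 0.4852 -0.3521  0.5223]
[[ 0.9859 -0.1675  0.0001]
 [-0.1675 -0.9859 -0.0001]
 [ 0.0001  0.0001 -1.    ]]
head 0.65 [266. 154.] 223 296 94 284 6527 [262.5 169.7]
grip 0.71 [263. 156.] 224 296 94 284 6517 [262.6 169.3]
pawl 0.72 [265. 193.] 251 276 169 224 722 [264.3 194.8]
tab 0.8 [264. 194.] 251 275 170 224 726 [264.5 195.2]
[[314.6556 246.2144]]
```

View pics/w1.png

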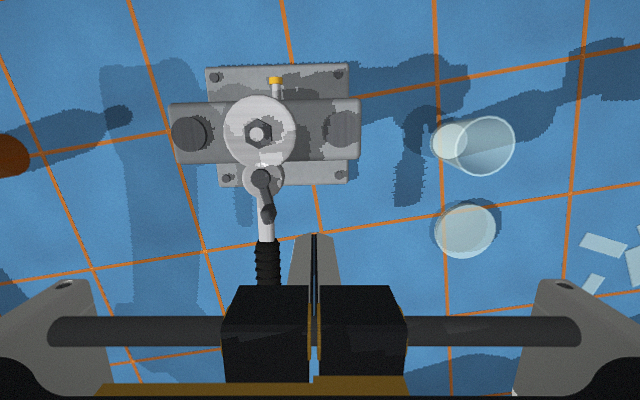

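Run:
```python
from h import *
np.set_printoptions(precision=4,suppress=True)
a=cv2.imread('pics/w1.png')[90:290,210:350];cv2.imwrite('pics/w1z.png',cv2.resize(a,None,fx=4,fy=3.0,interpolation=cv2.INTER_CUBIC) if 0 else cv2.resize(a,None,fx=3,fy=3,interpolation=cv2.INTER_CUBIC))
T=eyes.camera_info('wrist')
print(atz('wrist',(257,132),.176), atz('wrist',(259,178),.18),atz('wrist',(268.5,211),.206),atz('wrist',(268,283),.17))
```

```text
[ 0.6287 -0.0647  0.176 ] [ 0.5878 -0.0581  0.18  ] [ 0.5623 -0.0657  0.206 ] [ 0.472  -0.0401  0.17  ]
```

View pics/w1z.png

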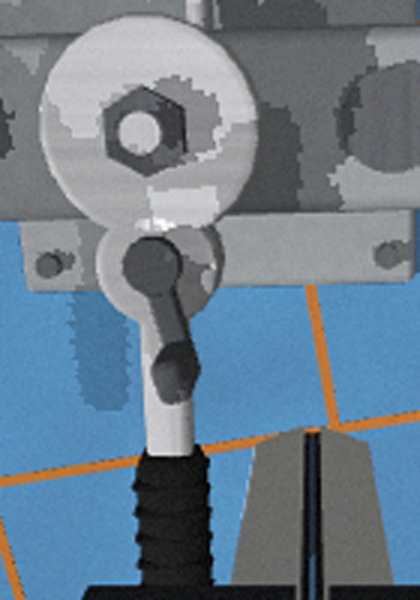

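drive_tool([
  [4, 0, 30],
  [4, 0, 60],
  [4, 0, 72],
  [4, -6, 72],
  [4, -12, 72],
  [4, -15, 72],
  [4, -15, 72],
], hand=[0, 0, 0, 0, 0, 0, 0], roll=[0, 0, 0, 0, 0, 0, 0])

```text
t: 4.18
eef_pos: [0.5546, -0.0886, 0.189]
tool_rot: [0.0, 0.997, -0.083, 0.0]
contact_force: [-0.4, -0.3, -0.2]
gripper_width: 0.0006
```

Run:
```python
from h import *
cv2.imwrite('pics/w2.png',cv2.resize(eyes.capture('wrist')[90:290,200:400,::-1],None,fx=3,fy=3))
```

```text
(no output)
```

View pics/w2.png

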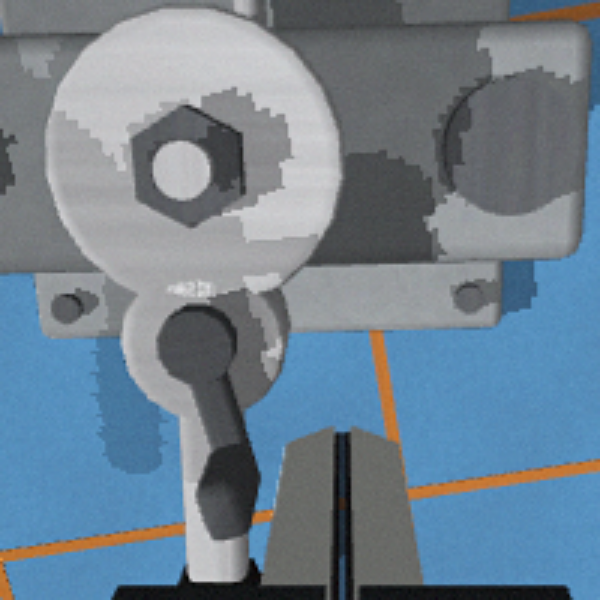

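drive_tool([
  [0, -2, 0],
  [0, -4, 0],
  [0, -6, 0],
  [0, -8, 0],
  [0, -9, 0],
], hand=[0, 0, 0, 0, 0], roll=[0, 0, 0, 0, 0])

```text
t: 4.85
eef_pos: [0.5557, -0.0802, 0.1888]
tool_rot: [0.0, 0.997, -0.084, -0.0]
contact_force: [-2.6, -3.0, -0.6]
gripper_width: 0.0003
```

drive_tool([
  [0, -2, 0],
  [0, -3, 0],
], hand=[0, 0], roll=[0, 0])

```text
t: 5.1
eef_pos: [0.5562, -0.0771, 0.1887]
tool_rot: [0.0, 0.997, -0.084, -0.0]
contact_force: [-1.4, -1.7, 0.5]
gripper_width: 0.0005
```

drive_tool([
  [0, -2, 0],
  [0, -3, 0],
], hand=[0, 0], roll=[0, 0])

```text
t: 5.35
eef_pos: [0.5569, -0.0737, 0.1888]
tool_rot: [0.0, 0.997, -0.083, 0.0]
contact_force: [-0.7, -0.5, -0.0]
gripper_width: 0.0004
```

Run:
```python
from h import *
cv2.imwrite('pics/w3.png',cv2.resize(eyes.capture('wrist')[90:290,200:400,::-1],None,fx=3,fy=3))
```

```text
(no output)
```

View pics/w3.png

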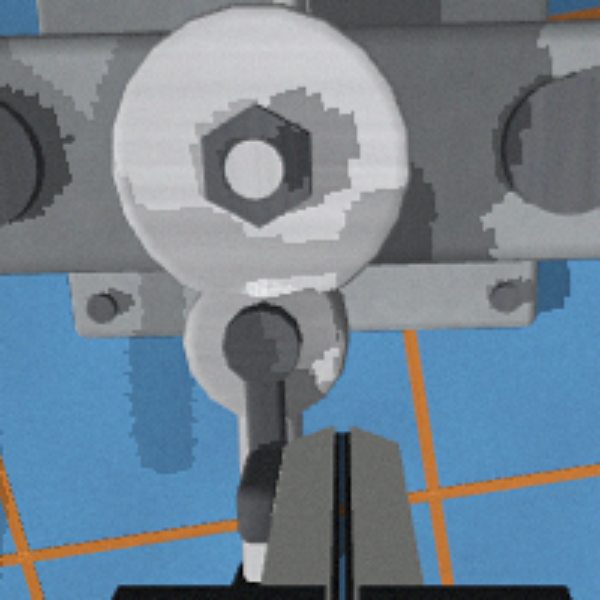

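drive_tool([
  [0, -2, 0],
  [0, -4, 0],
  [0, -5, 0],
  [0, -5, 0],
], hand=[0, 0, 0, 0], roll=[0, 0, 0, 0])

```text
t: 5.9
eef_pos: [0.5578, -0.0685, 0.1888]
tool_rot: [0.0, 0.997, -0.083, 0.0]
contact_force: [-0.7, -0.1, 0.9]
gripper_width: -0.0001
```

Run:
```python
from h import *
cv2.imwrite('pics/w4.png',cv2.resize(eyes.capture('wrist')[90:290,200:400,::-1],None,fx=3,fy=3))
```

```text
(no output)
```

View pics/w4.png

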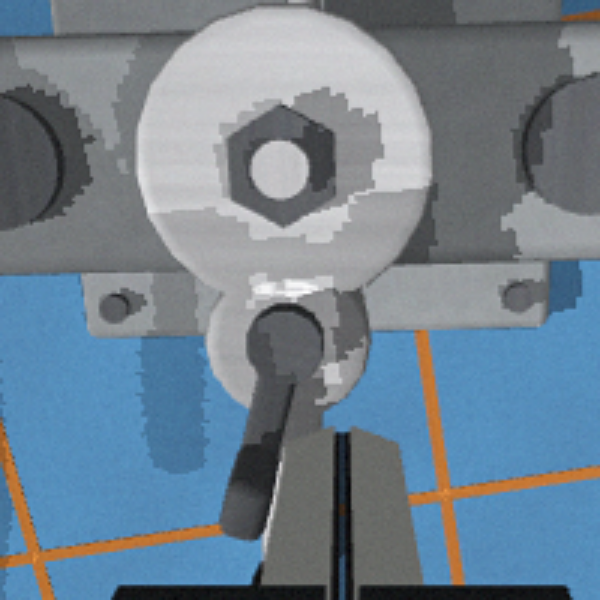

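Run:
```python
from h import *
np.set_printoptions(precision=4,suppress=True)
s=observe()
H=atz('wrist',(294.6,140.4),.176);p=atz('wrist',(200+285/3,90+340/3),.182);t=atz('wrist',(200+246/3,90+490/3),.206)
print(s['eef_pos'],H,p,t,np.degrees(np.arctan2(*(p-H)[[1,0]])),np.linalg.norm((p-H)[:2]),np.linalg.norm((t-p)[:2]))
im=eyes.capture('top');cv2.imwrite('pics/top4.png',cv2.resize(im[140:255,290:400,::-1],None,fx=5,fy=5,interpolation=cv2.INTER_CUBIC))
```

```text
[ 0.5578 -0.0687  0.1888] [ 0.6295 -0.0679  0.176 ] [ 0.5883 -0.0609  0.182 ] [ 0.564  -0.0495  0.206 ] 170.23936549155977 0.0418395783880984 0.026807609943440218
```

View pics/top4.png

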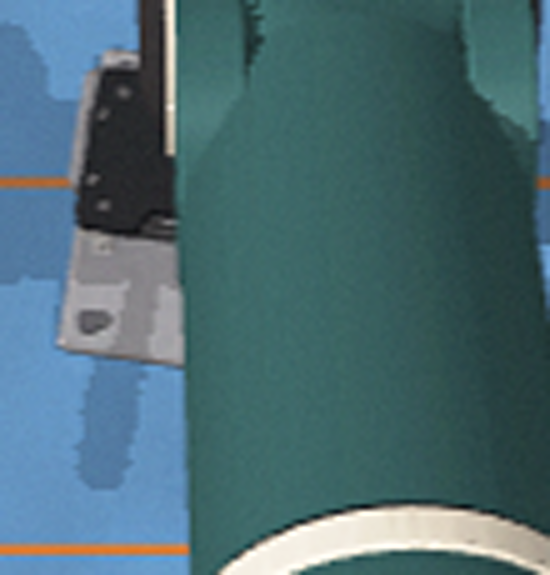

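drive_tool([
  [0, 4, 0],
  [0, 4, -30],
  [0, 4, -60],
  [-30, -4, -60],
  [-60, -13, -60],
  [-78, -13, -60],
  [-78, -13, -60],
  [-78, -13, -60],
  [-78, -13, -40],
  [-78, -13, -10],
  [-78, -13, 20],
  [-78, -13, 42],
  [-78, -13, 42],
  [-78, -13, 42],
], hand=[0, 0, 0, 20, 50, 50, 50, 50, 50, 50, 50, 50, 50, 50], roll=[0, 0, 0, 0, 0, 0, 0, 0, 0, 0, 0, 0, 0, 0])

```text
t: 7.75
eef_pos: [0.4838, -0.0431, 0.1475]
tool_rot: [-0.0, 0.997, -0.083, 0.0]
contact_force: [0.1, 0.1, -0.1]
gripper_width: 0.05
```

Run:
```python
from h import *
cv2.imwrite('pics/w5.png',eyes.capture('wrist')[:,:,::-1])
```

```text
(no output)
```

View pics/w5.png

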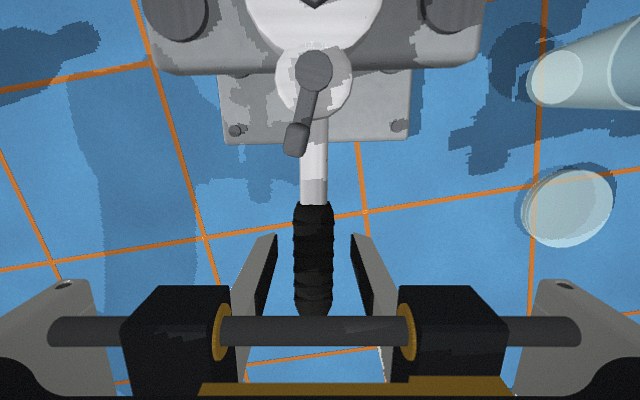

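drive_tool([
  [0, 0, 0],
  [0, 0, 0],
  [0, 0, 0],
  [0.1, -5, 0],
  [0.4, -10, 0],
  [0.8, -15, 0],
  [0.8, -15, 0],
], hand=[27, 27, 27, 27, 27, 27, 27], roll=[0, 0, 0, 2, 4, 6, 6], grip_force=5)

```text
t: 8.68
eef_pos: [0.4871, -0.0282, 0.1477]
tool_rot: [0.0, 0.991, -0.135, 0.001]
contact_force: [0.3, 0.5, 0.0]
gripper_width: 0.0268
```

drive_tool([
  [0.1, -5, 0],
  [0.4, -10, 0],
  [0.8, -15, 0],
  [0.8, -15, 0],
], hand=[27, 27, 27, 27], roll=[2, 4, 6, 6])

```text
t: 9.18
eef_pos: [0.4919, -0.0139, 0.1477]
tool_rot: [-0.0, 0.983, -0.186, 0.001]
contact_force: [0.1, 0.3, 0.4]
gripper_width: 0.0271
```

```bash
cat >> h.py <<'E'
C=np.array([.627,-.0675])
def st():
    s=observe();r=s['eef_pos'][:2]-C;n=np.linalg.norm(r);u=r/n;cw=np.array([u[1],-u[0]])
    ph=np.degrees(np.arctan2(u[1],u[0]));M=toolR();F=s['contact_force']
    print('t',s['t'],'r',round(n,4),'phi',round(ph,2),'theta',round(np.radians(172.3-ph%360),3),'toolx+180-phi',round((np.degrees(np.arctan2(M[1,0],M[0,0]))+180-ph)%360,2),'Fcw',round(F[:2]@cw,2),'Frad',round(F[:2]@u,2),'T',round(-F[:2]@cw*.146,2),'mom',np.round(s['moment'],2),'w',s['gripper_width'],'z',s['eef_pos'][2])
E
python3 -c "
from h import *
st()"
```

```text
t 9.175 r 0.1454 phi 158.36 theta 0.243 toolx+180-phi 0.18 Fcw 0.27 Frad 0.03 T -0.04 mom [ 0.04 -0.    0.03] w 0.02705389615861798 z 0.14767377763092154
```

Run:
```python
from h import *
cv2.imwrite('pics/w6.png',eyes.capture('wrist')[:,:,::-1])
```

```text
(no output)
```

View pics/w6.png

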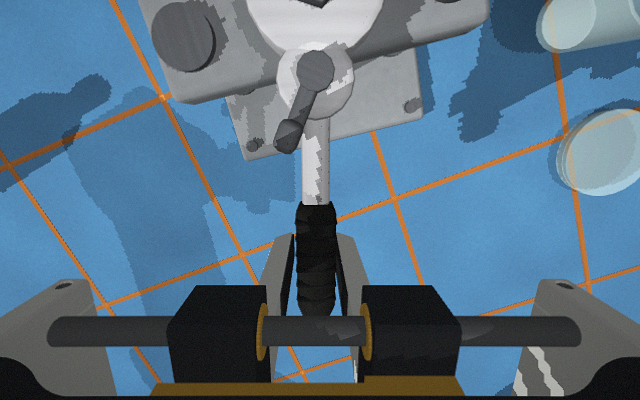

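drive_tool([
  [0.1, -4, 0],
  [0.3, -8, 0],
  [0.5, -12, 0],
], hand=[27, 27, 27], roll=[1.6, 3.2, 4.8])

```text
t: 9.6
eef_pos: [0.4965, -0.0037, 0.1476]
tool_rot: [0.0, 0.974, -0.228, 0.0]
contact_force: [-2.8, -10.0, 1.8]
gripper_width: 0.0272
```

```bash
python3 -c "
from h import *
st()"
```

```text
t 9.6 r 0.1453 phi 153.94 theta 0.32 toolx+180-phi 359.68 Fcw -10.17 Frad -1.86 T 1.49 mom [-2.31  0.79  0.11] w 0.027211959685450385 z 0.14763425317805476
```

drive_tool([
  [0.1, -4, 0],
  [0.3, -8, 0],
  [0.5, -12, 0],
], hand=[27, 27, 27], roll=[1.6, 3.2, 4.8])

```text
t: 9.98
eef_pos: [0.5028, 0.0053, 0.1477]
tool_rot: [0.001, 0.963, -0.27, 0.001]
contact_force: [2.4, -13.8, -1.5]
gripper_width: 0.0482
```

```bash
python3 -c "
from h import *
st()"
```

```text
t 9.975 r 0.144 phi 149.63 theta 0.396 toolx+180-phi 359.02 Fcw -10.7 Frad -9.02 T 1.56 mom [-3.07 -0.74  0.31] w 0.048195592968572815 z 0.14767503234911378
```

drive_tool([
  [0, 0, 0],
  [0, 0, 0],
  [0, 0, 0],
  [0, 0, 0],
], hand=[27, 27, 27, 27], roll=[0, 0, 0, 0], grip_force=60)

```text
t: 10.48
eef_pos: [0.5015, 0.0043, 0.1474]
tool_rot: [0.002, 0.963, -0.271, -0.0]
contact_force: [-8.9, -9.2, 7.4]
gripper_width: 0.0272
```

Run:
```python
from h import *
st()
cv2.imwrite('pics/w7.png',eyes.capture('wrist')[:,:,::-1])
```

```text
t 10.475 r 0.1446 phi 150.22 theta 0.385 toolx+180-phi 358.34 Fcw -12.45 Frad 3.15 T 1.82 mom [-1.88  2.44 -0.  ] w 0.027153604212767874 z 0.14736793983227478
```

View pics/w7.png

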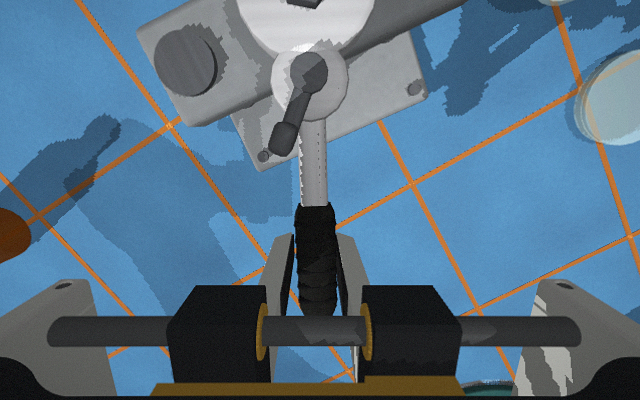

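drive_tool([
  [0, -4, 0],
  [0.2, -8, 0],
  [0.4, -12, 0],
], hand=[27, 27, 27], roll=[1, 2.4, 4])

```text
t: 10.9
eef_pos: [0.5072, 0.0135, 0.1472]
tool_rot: [0.003, 0.952, -0.306, -0.001]
contact_force: [-10.8, -7.8, 8.9]
gripper_width: 0.0274
```

```bash
python3 -c "
from h import *
st()"
```

```text
t 10.9 r 0.1446 phi 145.95 theta 0.46 toolx+180-phi 358.46 Fcw -12.49 Frad 4.58 T 1.82 mom [-1.85  2.37  0.04] w 0.027429469655907885 z 0.14724917920425462
```

drive_tool([
  [0.1, -4, 0],
  [0.2, -8, 0],
  [0.4, -11, 0],
], hand=[27, 27, 27], roll=[1.4, 2.8, 4])

```text
t: 11.28
eef_pos: [0.513, 0.0214, 0.1472]
tool_rot: [0.004, 0.941, -0.34, -0.002]
contact_force: [-10.0, -7.2, 10.9]
gripper_width: 0.0268
```

```bash
python3 -c "
from h import *
st()"
```

```text
t 11.275 r 0.1446 phi 142.05 theta 0.528 toolx+180-phi 358.24 Fcw -11.81 Frad 3.44 T 1.72 mom [-1.75  2.45  0.02] w 0.02681434077354819 z 0.14716294337721736
```

```bash
cat >> h.py <<'E'
def plan(dths,rt=.1455,off=0):
    s=observe();p=s['eef_pos'];M=toolR();r=p[:2]-C;ph=np.arctan2(r[1],r[0])
    tx=np.arctan2(M[1,0],M[0,0])+np.pi
    out=[];ro=[]
    for a in dths:
        q=ph-a;t=np.array([*(C+rt*np.array([np.cos(q),np.sin(q)])),.1475]);
        out.append([round(float(v),1) for v in M.T@(t-p)*1000]); ro.append(round(float(np.degrees((tx-q+np.pi)%(2*np.pi)-np.pi)),1))
    print(out);print(ro)
E
python3 -c "
from h import *
plan(-np.linspace(1,16,16)/16*1.10)"
```

```text
[[-0.3, 10.0, -0.2], [1.0, 19.9, -0.1], [3.1, 29.7, -0.1], [5.7, 39.4, 0.0], [9.1, 48.8, 0.1], [13.1, 58.0, 0.2], [17.7, 66.8, 0.3], [22.8, 75.4, 0.4], [28.6, 83.6, 0.5], [34.9, 91.3, 0.5], [41.8, 98.6, 0.6], [49.1, 105.4, 0.7], [56.9, 111.7, 0.7], [65.1, 117.5, 0.8], [73.6, 122.6, 0.8], [82.5, 127.2, 0.9]]
[-5.7, -9.6, -13.6, -17.5, -21.5, -25.4, -29.3, -33.3, -37.2, -41.2, -45.1, -49.0, -53.0, -56.9, -60.9, -64.8]
```

drive_tool([
  [-0.3, 10, 0],
  [1, 20, 0],
  [3, 30, 0],
  [6, 39, 0],
  [9, 49, 0],
  [13, 58, 0],
  [18, 67, 0],
  [23, 75, 0],
  [29, 84, 0],
  [35, 91, 0.5],
  [42, 99, 0.5],
  [49, 105, 0.5],
  [57, 112, 0.5],
  [65, 117, 1],
  [74, 123, 1],
  [82, 127, 1],
], hand=[27, 27, 27, 27, 27, 27, 27, 27, 27, 27, 27, 27, 27, 27, 27, 27], roll=[-5.7, -9.6, -13.6, -17.5, -21.5, -25.4, -29.3, -33.3, -37.2, -41.2, -45.1, -49, -53, -57, -61, -64.8])

```text
t: 13.28
eef_pos: [0.4953, -0.1282, 0.1473]
tool_rot: [0.003, 0.976, 0.218, -0.004]
contact_force: [0.2, 2.1, -1.2]
gripper_width: 0.0271
```

Run:
```python
from h import *
st()
cv2.imwrite('pics/w8.png',eyes.capture('wrist')[:,:,::-1])
plan(np.linspace(1,8,8)/8*.28)
```

```text
t 13.275 r 0.145 phi -155.26 theta -0.566 toolx+180-phi 0.44 Fcw 1.88 Frad -1.06 T -0.27 mom [ 0.59 -0.06 -0.07] w 0.027087608589751292 z 0.1473329136236311
[[-0.2, -5.1, -0.2], [0.1, -10.2, -0.2], [0.6, -15.2, -0.2], [1.2, -20.3, -0.3], [2.0, -25.3, -0.3], [3.0, -30.3, -0.3], [4.2, -35.3, -0.3], [5.5, -40.2, -0.4]]
[2.2, 4.2, 6.2, 8.2, 10.2, 12.2, 14.2, 16.2]
```

View pics/w8.png

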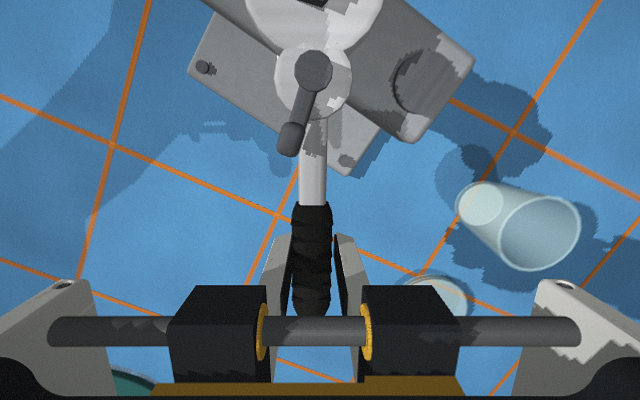

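drive_tool([
  [0, -5, 0],
  [0.1, -10, 0],
  [0.6, -15, 0],
  [1.2, -20, 0],
  [2, -25, 0],
  [2.8, -29, 0],
  [3.7, -33, 0],
], hand=[27, 27, 27, 27, 27, 27, 27], roll=[2, 4, 6, 8, 10, 11.7, 13.3])

```text
t: 14.2
eef_pos: [0.485, -0.0986, 0.1472]
tool_rot: [0.004, 0.995, 0.102, -0.003]
contact_force: [5.1, -11.2, -5.5]
gripper_width: 0.0268
```

Run:
```python
from h import *
st()
plan(np.linspace(1,6,6)*.0275)
```

```text
t 14.2 r 0.1454 phi -167.65 theta -0.35 toolx+180-phi 359.39 Fcw -12.0 Frad -2.58 T 1.75 mom [-2.52 -1.07  0.13] w 0.02684859128900256 z 0.14724055731016564
[[-0.1, -4.0, -0.3], [-0.0, -8.0, -0.3], [0.2, -12.0, -0.4], [0.6, -16.0, -0.4], [1.0, -20.0, -0.4], [1.6, -23.9, -0.4]]
[1.0, 2.5, 4.1, 5.7, 7.3, 8.8]
```

drive_tool([
  [0, -4, 0],
  [0, -8, 0],
  [0.2, -12, 0],
], hand=[27, 27, 27], roll=[1, 2.5, 4.1])

```text
t: 14.58
eef_pos: [0.483, -0.0876, 0.1472]
tool_rot: [0.005, 0.998, 0.064, -0.002]
contact_force: [4.6, -11.9, -5.5]
gripper_width: 0.0272
```

```bash
python3 -c "
from h import *
st()"
```

```text
t 14.575 r 0.1454 phi -172.05 theta -0.273 toolx+180-phi 359.42 Fcw -12.38 Frad -2.89 T 1.81 mom [-2.5  -1.1   0.15] w 0.027241895376940117 z 0.14722411077486325
```

drive_tool([
  [0, -4, 0],
  [0.1, -8, 0],
], hand=[27, 27], roll=[1.4, 3])

```text
t: 14.82
eef_pos: [0.4823, -0.0805, 0.1472]
tool_rot: [0.006, 0.999, 0.036, -0.001]
contact_force: [4.9, -10.7, -5.0]
gripper_width: 0.0272
```

```bash
python3 -c "
from h import *
st()"
```

```text
t 14.825 r 0.1453 phi -174.89 theta -0.224 toolx+180-phi 358.96 Fcw -11.11 Frad -3.97 T 1.62 mom [-2.43 -1.06  0.18] w 0.027192437079404788 z 0.14723250745147962
```

drive_tool([
  [0, -4, 0],
  [0.1, -8, 0],
], hand=[27, 27], roll=[1.4, 3])

```text
t: 15.08
eef_pos: [0.4819, -0.0733, 0.1472]
tool_rot: [0.007, 1.0, 0.007, -0.001]
contact_force: [4.7, -11.4, -4.6]
gripper_width: 0.0268
```

```bash
python3 -c "
from h import *
st()"
```

```text
t 15.075 r 0.1452 phi -177.71 theta -0.174 toolx+180-phi 358.5 Fcw -11.62 Frad -4.28 T 1.7 mom [-2.46 -0.84  0.14] w 0.026845464010638743 z 0.1471917492522384
```

drive_tool([
  [0, -4, 0],
  [0.2, -8, 0],
], hand=[27, 27], roll=[0.8, 2.2])

```text
t: 15.32
eef_pos: [0.4818, -0.0663, 0.1471]
tool_rot: [0.008, 1.0, -0.015, -0.0]
contact_force: [-0.1, -11.7, -1.0]
gripper_width: 0.0275
```

```bash
python3 -c "
from h import *
st()"
```

```text
t 15.325 r 0.1452 phi 179.51 theta -0.126 toolx+180-phi 358.78 Fcw -11.68 Frad 0.04 T 1.71 mom [-2.67 -0.09  0.08] w 0.027487042673391943 z 0.14711947708850337
```

drive_tool([
  [0, -4, 0],
  [0.2, -8, 0],
], hand=[27, 27], roll=[1, 2.6])

```text
t: 15.58
eef_pos: [0.482, -0.0593, 0.1471]
tool_rot: [0.009, 0.999, -0.04, 0.0]
contact_force: [-0.4, -12.3, -1.2]
gripper_width: 0.0274
```

```bash
python3 -c "
from h import *
st()"
```

```text
t 15.575 r 0.1452 phi 176.75 theta -0.078 toolx+180-phi 358.66 Fcw -12.3 Frad -0.32 T 1.8 mom [-2.61 -0.04  0.09] w 0.02739035869352537 z 0.14710773933749915
```

drive_tool([
  [0, -4, 0],
  [0.2, -8, 0],
], hand=[27, 27], roll=[1, 2.6])

```text
t: 15.82
eef_pos: [0.4826, -0.0523, 0.1471]
tool_rot: [0.01, 0.998, -0.065, 0.001]
contact_force: [-0.6, -11.8, 1.0]
gripper_width: 0.027
```

```bash
python3 -c "
from h import *
st()
plan(np.linspace(1,6,6)*.0275)"
```

```text
t 15.825 r 0.1452 phi 174.0 theta -0.03 toolx+180-phi 358.51 Fcw -11.77 Frad -0.68 T 1.72 mom [-2.62  0.13  0.1 ] w 0.026970406899219784 z 0.14705784952214085
[[-0.4, -4.0, -0.5], [-0.3, -8.0, -0.6], [-0.1, -12.0, -0.7], [0.2, -16.0, -0.7], [0.5, -20.0, -0.8], [1.0, -23.9, -0.9]]
[0.1, 1.7, 3.2, 4.8, 6.4, 8.0]
```

drive_tool([
  [-0.2, -4, -0.3],
  [-0.2, -8, -0.3],
], hand=[27, 27], roll=[0.4, 2])

```text
t: 16.08
eef_pos: [0.4832, -0.0453, 0.1472]
tool_rot: [0.01, 0.996, -0.085, 0.001]
contact_force: [2.1, -11.4, -3.1]
gripper_width: 0.027
```

```bash
python3 -c "
from h import *
st()"
```

```text
t 16.075 r 0.1455 phi 171.23 theta 0.019 toolx+180-phi 359.0 Fcw -10.95 Frad -3.83 T 1.6 mom [-2.58 -0.44  0.13] w 0.027022669221418594 z 0.14718560020565044
```

drive_tool([
  [0, -4, 0],
  [0.1, -8, 0],
], hand=[27, 27], roll=[1, 2.6])

```text
t: 16.32
eef_pos: [0.4845, -0.0385, 0.1471]
tool_rot: [0.011, 0.994, -0.11, 0.002]
contact_force: [0.7, -12.5, -0.3]
gripper_width: 0.0273
```

```bash
python3 -c "
from h import *
st()"
```

```text
t 16.325 r 0.1454 phi 168.5 theta 0.066 toolx+180-phi 358.84 Fcw -12.14 Frad -3.15 T 1.77 mom [-2.66 -0.19  0.09] w 0.02730700109084088 z 0.14713314756985718
```

drive_tool([
  [0, -4, 0],
  [0.1, -8, 0],
], hand=[27, 27], roll=[1, 2.6])

```text
t: 16.58
eef_pos: [0.4861, -0.0318, 0.1471]
tool_rot: [0.012, 0.991, -0.135, 0.002]
contact_force: [-0.3, -12.8, 0.3]
gripper_width: 0.0275
```

```bash
python3 -c "
from h import *
st()
plan(np.linspace(1,6,6)*.0275)"
```

```text
t 16.575 r 0.1453 phi 165.79 theta 0.114 toolx+180-phi 358.65 Fcw -12.48 Frad -2.8 T 1.82 mom [-2.73  0.09  0.07] w 0.027473958631431206 z 0.14708115985757705
[[-0.2, -4.0, -0.5], [-0.2, -8.0, -0.6], [0.0, -12.0, -0.7], [0.3, -16.0, -0.8], [0.7, -20.0, -0.9], [1.2, -23.9, -1.0]]
[0.2, 1.8, 3.4, 5.0, 6.5, 8.1]
```

drive_tool([
  [-0.2, -4, -0.3],
  [-0.1, -8, -0.3],
], hand=[27, 27], roll=[0.6, 2.2])

```text
t: 16.82
eef_pos: [0.4878, -0.0253, 0.1471]
tool_rot: [0.013, 0.988, -0.157, 0.002]
contact_force: [1.2, -13.1, -0.6]
gripper_width: 0.0271
```

```bash
python3 -c "
from h import *
st()"
```

```text
t 16.825 r 0.1454 phi 163.15 theta 0.16 toolx+180-phi 358.8 Fcw -12.23 Frad -4.93 T 1.79 mom [-3.   -0.04  0.13] w 0.027085041758647604 z 0.14714639870856142
```

drive_tool([
  [0, -4, 0],
  [0.1, -8, 0],
], hand=[27, 27], roll=[1, 2.6])

```text
t: 17.08
eef_pos: [0.49, -0.0192, 0.1471]
tool_rot: [0.014, 0.983, -0.182, 0.003]
contact_force: [-1.8, -14.4, 3.6]
gripper_width: 0.0271
```

```bash
python3 -c "
from h import *
st()"
```

```text
t 17.075 r 0.1453 phi 160.58 theta 0.205 toolx+180-phi 358.45 Fcw -14.18 Frad -3.1 T 2.07 mom [-3.17  0.39  0.14] w 0.027135764521188054 z 0.14705482514162588
```

drive_tool([
  [-0.1, -4, -0.3],
  [0, -8, -0.3],
], hand=[27, 27], roll=[0.6, 2.2])

```text
t: 17.32
eef_pos: [0.4922, -0.0134, 0.147]
tool_rot: [0.016, 0.979, -0.204, 0.003]
contact_force: [-2.2, -15.6, 1.0]
gripper_width: 0.0275
```

```bash
python3 -c "
from h import *
st()"
```

```text
t 17.325 r 0.1453 phi 158.12 theta 0.247 toolx+180-phi 358.4 Fcw -15.32 Frad -3.74 T 2.24 mom [-3.34  0.49  0.09] w 0.02748619959661203 z 0.14701713453226853
```

drive_tool([
  [-0.1, -4, -0.3],
  [0, -8, -0.3],
], hand=[27, 27], roll=[0.6, 2.2])

```text
t: 17.58
eef_pos: [0.4946, -0.0078, 0.147]
tool_rot: [0.017, 0.974, -0.225, 0.003]
contact_force: [-2.2, -16.1, 3.6]
gripper_width: 0.0273
```

```bash
python3 -c "
from h import *
st()"
```

```text
t 17.575 r 0.1452 phi 155.74 theta 0.289 toolx+180-phi 358.26 Fcw -15.63 Frad -4.61 T 2.28 mom [-3.49  0.64  0.14] w 0.027254404152586634 z 0.14702419690696525
```

drive_tool([
  [0, 1, 0],
  [0, 1, 0],
  [0, 1, 0],
  [0, 1, 0],
  [0, 1, -20],
  [0, 1, -50],
  [0, 1, -90],
  [-50, 1, -110],
  [-100, 1, -110],
], hand=[27, 60, 60, 60, 60, 60, 60, 60, 60], roll=[0, 0, 0, 0, 0, 0, 0, 0, 0])

```text
t: 18.7
eef_pos: [0.4038, 0.04, 0.2567]
tool_rot: [0.016, 0.974, -0.225, 0.004]
contact_force: [0.9, 0.6, 0.0]
gripper_width: 0.06
```

Run:
```python
from h import *
s=observe();print(s['t'],s['contact_force'])
cv2.imwrite('pics/w9.png',eyes.capture('wrist')[:,:,::-1])
cv2.imwrite('pics/s9.png',eyes.capture('scene')[:,:,::-1])
```

```text
18.7 [0.91977322 0.61383239 0.00907308]
```

View pics/w9.png

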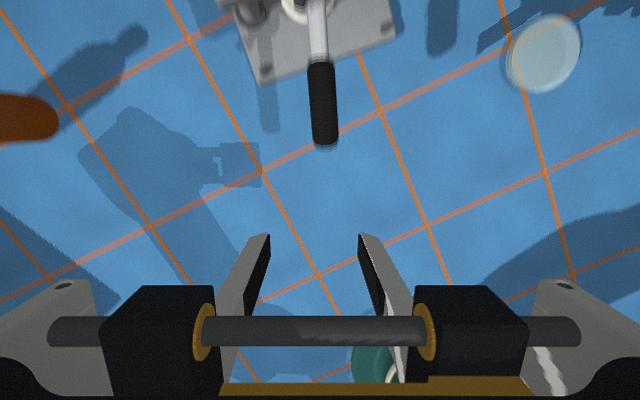

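View pics/s9.png

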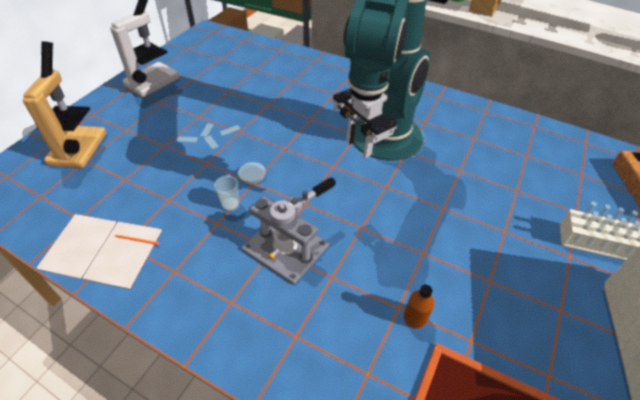

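Run:
```python
from cell import bot
print(bot.hand_in())
```

```text
the job is handed in; nothing more can be done
None
```

The reversing lever is on the tightening side, the ram is clamped on the filter cell, and the handle is released. I handed the job in at about 18.7 s of the 72 s allowed.

- **Lever:** the highest force I read while pushing the tab was about 4 N. The wrist picture showed it snapped to the clockwise side, and it was still there in a picture taken before the final stroke. I did not look at it again after that.
- **Strokes:** I made one stroke clockwise, swung the handle back, then made a second stroke. The ram met the packing partway through the second one.
- **Grip slip:** on the first stroke the 5 N grip was too weak and the load pushed the fingers open to 48 mm. I closed them again at 60 N. The slip came early in the first stroke, before the ram could have reached the packing.
- **Clamping:** I stopped when the two readings showed the handle this much stiffer:

| Reading | Before the packing | At the stop | Rise |
|---|---|---|---|
| Torque from the tool force | about 1.73 N m | 2.28 N m | about 32% |
| Wrist moment | about 2.65 N m | 3.55 N m | about 34% |

The torque rise and the handle travel after contact put the clamping at roughly 130 to 170 N. The torque readings scatter by about 0.1 N m, so this is an estimate. It is a little under the 180 N aim but inside 60 to 300 N.

- **Last checks:** the gripper was clear of everything with about 1 N on the force reading. In the scene picture the beaker, bottle and dish stood where they were at the start.

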